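# Load and start the tea blender

## Robot

A 6-joint arm with a two-finger parallel gripper is mounted at the origin on the work surface. World frame = base frame: x ahead of the robot, y to its left, z up, the work surface at z = 0. Lengths are in m, angles in degrees, forces in N, time in s.
With the tool pointing down it reaches from about 0.375 to 0.75 m from the base axis. Payload 9 kg.
Tool frame: the origin (TCP) lies where the fingers leave the gripper's body, on its centre line; the fingertips stand 73 mm ahead of it and the grasp point (between the pads) lies 54 mm ahead of it (robot.tip_reach is the distance from the TCP to the fingertips, in m); z points along the fingers, y is the direction in which the jaws open and shut (so a half turn about z gives the same grasp; the last joint's range is limited). The gripper opens to 85 mm and grips with 20 to 120 N. Pads are 22 mm wide; open, the fingers measure 114 mm over their backs; the gripper's body (76 mm by 85 mm) begins 54 mm behind the grasp point. The pads swing forward as they close: fully open they stand 13 mm farther back than shut.
Start: joints at [-79.968, 5.964, 5.575, 89.605, 0, 77.527], TCP at [0.23, -0.554, 0.304] pointing down, gripper open.
Joint ranges: [-171.21, 171.21], [-48.23, 106.86], [-62.78, 66.21], [-105.2, 120.99], [-86.42, 89.51], [-180, 180]. Speed limits (degrees/s): [127.2, 127.2, 147.25, 180, 180, 180].

## Interface

Orientations are given as [roll, pitch, yaw] about the fixed x, y, z axes, in that order (R = Rz(yaw) Ry(pitch) Rx(roll)).
In Python, from plant import robot gives the robot as it stands. Calls block until the motion is done:
- robot.move_pose(position, orientation): joint-space move of the TCP to a pose.
- robot.line_to(position, vel=0.15, rotation=None, guard=None): straight line of the TCP; rotation=None keeps the orientation; vel is the mean speed in m/s. With guard (N) it stops when the force on the tool has changed by that much, and returns True; else False.
- robot.goto_joints(angles): joint-space move.
- robot.set_gripper(opening): finger opening in m; the grip force is fixed at half the most; returns when the fingers have stopped.
- robot.pause(seconds).
- robot.ik(position, orientation): joint angles nearest the present ones, or None.
- robot.observe(): the state.
- robot.grab_frame(name): name is "scene" or "top" or "wrist"; returns the picture (480x640x3 uint8, blue, green, red); there is no depth.
- robot.get_calibration(name): a dict with "vertical_fov" (degrees; the focal length in pixels is half the picture's height over the tangent of half this angle, whatever the lens; pixels are square), "cx", "cy" (the principal point, pixels), "k1" (the pictures are not rectified: a ray, as slopes to the right and down, at radius r is drawn at 1 + k1 r^2 times it, then the intrinsics apply), "rvec" (rotation vector, rad) and "tvec" (3), from world to camera coordinates, as OpenCV has them. Camera axes: x right, y down, z forward; pixel columns grow to the right and rows downward; lengths in m; the calibration is good to about 2 mm. A picture is of the moment at which its call begins: read the wrist's pose just before it. get_calibration takes no time and is no camera call; for the wrist camera it gives the pose at the moment of the call.
A pose or a line that the arm cannot do raises robot.IKError and nothing moves.
- robot.job_done(): hands the job in, once; it reports no verdict.
The state is a dict: "time": time; "q": joint angles; "qvel": joint speeds; "joint_torque": joint torques, N m; "tool_pos": TCP position; "tcp_rot": TCP orientation; "ft_force": force on the tool from outside, world axes, zero at the start; "torque": the same for the moment, N m; "gripper_width": finger opening in m.
Only numpy, scipy, OpenCV 4.12 (cv2) and the standard library are available. Lean on these libraries where they do the work, as an engineer would, in place of code of your own. Each camera call takes 0.05 s, during which the arm holds its last target.

## Task

Get the tea blender ready and start it: put every leaf cassette that stands on the shelf upright into a socket of its own, fully down, and swing that socket's lever fully shut over it; slide the bamboo catch box, pull to the front, straight in under the overhang until it is fully home in its bay. Only when all of that is done, press the start button fully down and let it go. Leave the bowl, the whisk holder and the glass jar where they are.

Things in the scene. Friction and masses are not known exactly. Their poses are not given: they have to be found in the camera images.
- blender: Fixed white tea blender, 390 mm wide (its y), facing the robot, turned up to 0.18 rad. Origin: on the shelf below the middle of the socket row; x to its back, y to its left, z up. Deck x = -50 to +45 mm, 84 mm high, with three sockets in its top (x = 0; y = +120, +25, -70) and the catch-box bay below. Behind, to x = +175, a motor housing 138 mm high with the lever hinges on its front top edge.
- cassette_1: Leaf cassette: upright closed steel tin with bamboo lid, straight-sided, 64 (its x) x 50 (its y) x 84 mm tall, 0.18 to 0.35 kg. Origin: centre of its underside; z up. Grip it across the 50 mm width. Two or three of the three cassettes are present, all alike.
- cassette_2: Leaf cassette: upright closed steel tin with bamboo lid, straight-sided, 64 (its x) x 50 (its y) x 84 mm tall, 0.18 to 0.35 kg. Origin: centre of its underside; z up. Grip it across the 50 mm width. Two or three of the three cassettes are present, all alike.
- cassette_3: Leaf cassette: upright closed steel tin with bamboo lid, straight-sided, 64 (its x) x 50 (its y) x 84 mm tall, 0.18 to 0.35 kg. Origin: centre of its underside; z up. Grip it across the 50 mm width. Two or three of the three cassettes are present, all alike.
- socket_a (a point): Centre of the floor of the left socket (blender y = +120), 58 mm above the shelf. Inside 72 (blender x) x 58 (y) mm, 26 mm deep; a flared steel collar rises to 96 mm above the shelf, about 6 mm wider all round. A cassette goes in with its 64 mm side along blender x, either way round; seated, its top is at 142 mm. Axes as the blender's.
- socket_b (a point): The same for the middle socket (blender y = +25).
- socket_c (a point): The same for the right socket (blender y = -70).
- lever_a (a joint): Angle of the left socket's steel hold-down lever: 0 = shut, level, pointing to the front; 1.57 upright; 2.1 leaning back on its stop. Starts at 1.75 to 2.05, stays where left (about 1 N at the tip moves it). Hinge line along blender y at x = +46, y = +120, height 149 mm; 18 mm wide, 8 thick, 94 long. Shuts fully only if the socket is empty or its cassette fully seated.
- lever_b (a joint): Angle of the middle socket's steel hold-down lever: 0 = shut, level, pointing to the front; 1.57 upright; 2.1 leaning back on its stop. Starts at 1.75 to 2.05, stays where left (about 1 N at the tip moves it). Hinge line along blender y at x = +46, y = +25, height 149 mm; 18 mm wide, 8 thick, 94 long. Shuts fully only if the socket is empty or its cassette fully seated.
- lever_c (a joint): Angle of the right socket's steel hold-down lever: 0 = shut, level, pointing to the front; 1.57 upright; 2.1 leaning back on its stop. Starts at 1.75 to 2.05, stays where left (about 1 N at the tip moves it). Hinge line along blender y at x = +46, y = -70, height 149 mm; 18 mm wide, 8 thick, 94 long. Shuts fully only if the socket is empty or its cassette fully seated.
- tip_a (a point): Centre of the small cross bar (12 mm thick, 30 mm wide) at the free end of the left lever, 88 mm from its hinge.
- tip_b (a point): The same on the middle lever.
- tip_c (a point): The same on the right lever.
- catch_box: Loose open bamboo box, 126 (its x) x 96 (its y) x 42 mm high, walls 6 mm, floor 6 mm, about 0.25 kg. Its front wall (-x end) is 12 mm thick with a raised pull in the middle, 56 mm wide, 12 mm thick, rising to 66 mm. Origin: centre of its underside, z up; x points from the pull to the back.
- box_pull (a point): On the catch box: middle of the raised pull, 57 mm in front of the box's centre and 54 mm above its underside.
- bay (a point): Where the catch box's origin lies when it is fully home, against the stop wall and centred (blender x = -68, y = +25, z = 0; axes as the blender's). The bay is 106 mm wide, 50 mm high under the deck, from the deck's front edge (x = -50) to the stop (x = -5); its mouth flares about 10 mm a side. At home the pull points to the front, 75 mm ahead of the deck.
- start_button (a joint): Travel of the round start button (26 mm across, on a grey ring 42 mm across) on the deck at its right end: 0 = up, 0.006 m = fully down, sprung, about 5 N to push down; it starts up.
- start_button_top (a point): Centre of the start button's upper face (blender x = -2, y = -150), 106 mm above the shelf; it is pressed straight down.
- tea_bowl: Dark brown rounded tea bowl, 120 mm across, 68 mm high, standing on the shelf; not part of the job. Origin: centre of its underside.
- whisk_holder: Ceramic whisk holder with a bamboo whisk on it, 66 mm across, 160 mm high; not part of the job. Origin: centre of its underside.
- glass_jar: Ribbed glass jar with a latched lid, 97 mm across, 118 mm high; not part of the job. Origin: centre of its underside.
Mind the look-alikes: they are no part of the job. What is shaped like the cassette_1 but black or green is not meant.

How it is judged:
By the outcome, as a careful person would: the job done as asked, in the order asked, and still so for the second after the job is handed in, with the robot touching nothing.
Of cassette_1, cassette_2, cassette_3 only 2 to 3 are there at a start; the rules pass over those that are not, and their reading is None.
At some moment in a run one of cassette_1, cassette_2, cassette_3, catch_box may be knocked a few centimetres aside while the robot is not near it.
It also fails if it takes over 210 s, if anything falls off the work surface, if the arm or the gripper's body presses on something with over 40 N, if the wrist force passes 120 N, or if a joint passes its speed limit or range.

## Working session

There is one attempt and no reset: what is moved stays moved. The work goes in short steps, each a Python script; the robot and the scene stay as the last script left them, time stands still between calls to the robot, and variables do not carry over. Pictures are saved under pics/ and viewed, and the job is handed in when it is done.

```bash
ls; mkdir -p pics; python3 - <<'E'
from plant import robot
import cv2
for n in ("scene","top","wrist"):
    f=robot.grab_frame(n); cv2.imwrite(f"pics/{n}0.png",f); print(n,robot.get_calibration(n))
print(robot.observe())
E
```

```text
pics
scene {'vertical_fov': 43.27677256662987, 'cx': 308.7500576199992, 'cy': 232.7307512057071, 'k1': -0.1232794353311133, 'rvec': array([ 1.22490293,  2.14290037, -1.10137371]), 'tvec': array([ 0.26013152, -0.14024345,  1.95656901])}
top {'vertical_fov': 57.93695615316318, 'cx': 322.6574025828083, 'cy': 236.18116211543935, 'k1': -0.06602823664813567, 'rvec': array([ 2.15253541, -2.10959539,  0.19986103]), 'tvec': array([-0.02552433,  0.51444704,  0.90035248])}
wrist {'vertical_fov': 69.20075160891098, 'cx': 322.2406714060626, 'cy': 236.55786397917691, 'k1': -0.06095211472961387, 'rvec': array([-2.37226707,  1.58489284,  0.26776469]), 'tvec': array([-0.59904186, -0.04186982,  0.38078741])}
{'time': 0.15, 'q': array([-7.99667181e+01,  5.98923024e+00,  5.53998352e+00,  8.96060235e+01,
       -1.08888478e-03,  7.75281765e+01]), 'qvel': array([-0.00465398, -0.12065068,  0.12655098,  0.03631996,  0.02432268,
        0.06483835]), 'joint_torque': array([ 4.17664167e-03, -5.57357025e+01,  5.04005778e+01,  1.25557958e-02,
       -1.46275806e-04,  3.48230662e-05]), 'tool_pos': array([ 0.22964684, -0.55412155,  0.30334239]), 'tcp_rot': array([-1.79945799e+02, -1.08729308e-02,  2.25051008e+01]), 'ft_force': array([ 0.65971673, -0.09412401, -0.41201994]), 'torque': array([-0.00974355, -0.00626138, -0.02894377]), 'gripper_width': 0.08543371742711128}
```

View pics/scene0.png

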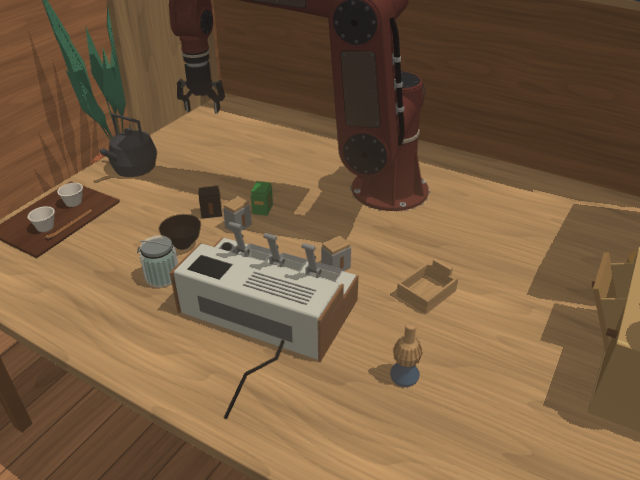

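View pics/top0.png

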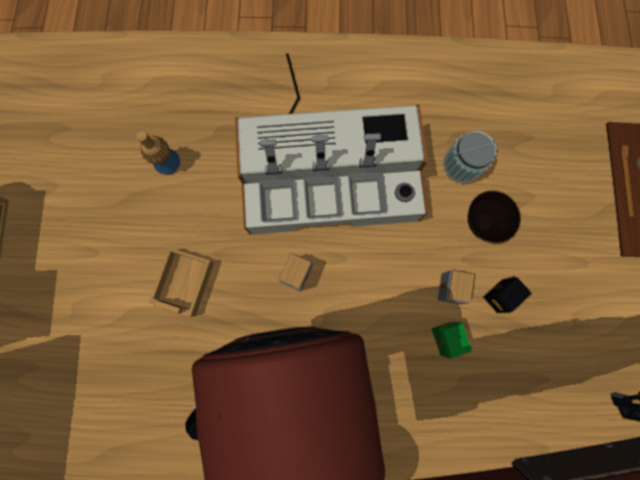

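View pics/wrist0.png

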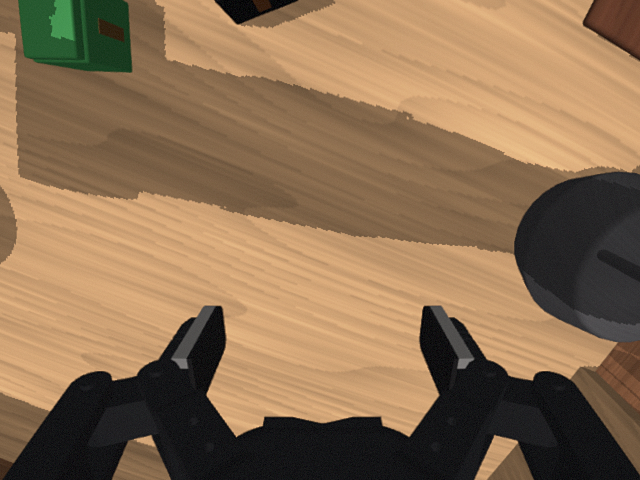

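Candidates for the cassette, by top pixel: bamboo-lidded tins at (296,271) and (458,287), black tin at (508,295), green tin at (453,340). The bamboo-lidded steel tins fit the description. I'll check them in a close crop.

```bash
cat > h.py <<'E'
import numpy as np, cv2
from plant import robot
def K(c):
    f=240/np.tan(np.radians(c['vertical_fov'])/2); return np.array([[f,0,c['cx']],[0,f,c['cy']],[0,0,1.]])
def D(c): return np.array([c['k1'],0,0,0.])
def proj(c,P): return cv2.projectPoints(np.asarray(P,float).reshape(-1,3),c['rvec'],c['tvec'],K(c),D(c))[0].reshape(-1,2)
def unproj(c,uv,z):
    uv=np.asarray(uv,float).reshape(-1,1,2); n=cv2.undistortPoints(uv,K(c),D(c)).reshape(-1,2)
    R=cv2.Rodrigues(c['rvec'])[0]; o=-R.T@c['tvec']; d=np.c_[n,np.ones(len(n))]@R
    return o+d*((np.broadcast_to(z,len(n))-o[2])/d[:,2])[:,None]
E
python3 - <<'E'
from h import *
f=cv2.imread('pics/top0.png'); cv2.imwrite('pics/crop1.png',cv2.resize(f[90:360,140:540],(800,540),interpolation=cv2.INTER_CUBIC))
s=cv2.imread('pics/scene0.png'); cv2.imwrite('pics/crop2.png',cv2.resize(s[170:320,170:370],(800,600),interpolation=cv2.INTER_CUBIC))
c=robot.get_calibration('top')
print(unproj(c,[(296,271),(458,287),(508,295),(453,340)],.084).round(3))
print(unproj(c,[(185,282)],.042).round(3)); print(unproj(c,[(243,180),(426,172)],[.1,.1]).round(3))
E
```

```text
[[ 0.434  0.039  0.084]
 [ 0.407 -0.298  0.084]
 [ 0.392 -0.403  0.084]
 [ 0.299 -0.284  0.084]]
[[0.409 0.28  0.042]]
[[ 0.622  0.156  0.1  ]
 [ 0.649 -0.232  0.1  ]]
```

View pics/crop1.png

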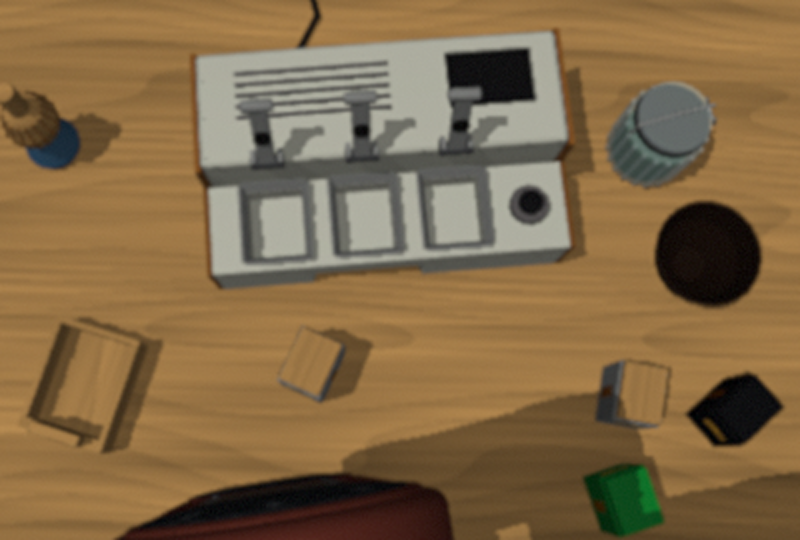

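View pics/crop2.png

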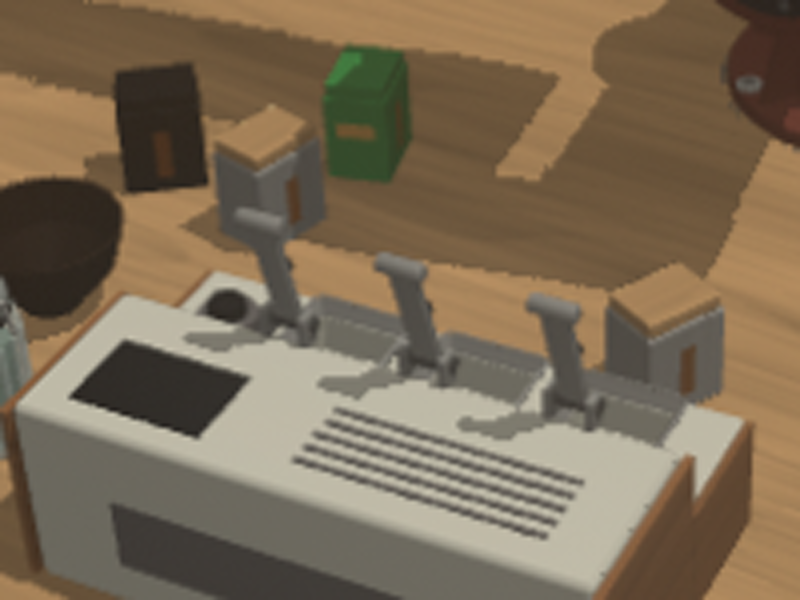

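The crops confirm two bamboo-lidded steel tins at top (296,271) and (458,287). The black and green tins are decoys, and there is no third cassette. The pull is the raised bit at the robot end of the catch box. Next I'll survey with the wrist camera.

```bash
python3 - <<'E'
from h import *
from scipy.spatial.transform import Rotation as Ro
o=robot.observe(); c=robot.get_calibration('wrist'); R=cv2.Rodrigues(c['rvec'])[0]; cc=-R.T@c['tvec']
T=Ro.from_euler('xyz',o['tcp_rot'],degrees=True).as_matrix()
print('cam in tool',T.T@(cc-o['tool_pos']),'axes',(T.T@R.T).round(2))
for i,(p,yaw) in enumerate([((.52,-.04,.47),0),((.46,-.04,.45),0),((.42,.25,.4),0),((.40,-.22,.4),0)]):
    for y in (yaw,180):
        q=robot.ik(list(p),[180,0,y]); print(p,y,None if q is None else np.round(q))
E
```

```text
cam in tool [ 0.08484269 -0.00045105 -0.06956308] axes [[-0.   -0.94 -0.33]
 [ 1.   -0.   -0.  ]
 [ 0.   -0.33  0.94]]
(0.52, -0.04, 0.47) 0 [-19.  -1.  16. 107.   0. 161.]
(0.52, -0.04, 0.47) 180 [-19.  -1.  16. 107.   0. -19.]
(0.46, -0.04, 0.45) 0 [-21. -13.   3. 106.   0. 159.]
(0.46, -0.04, 0.45) 180 [-21. -13.   3. 106.   0. -21.]
(0.42, 0.25, 0.4) 0 [  15.  -11.   -1.  100.    0. -165.]
(0.42, 0.25, 0.4) 180 [ 15. -11.  -1. 100.   0.  15.]
(0.4, -0.22, 0.4) 0 [-45. -16.  -5. 101.   0. 135.]
(0.4, -0.22, 0.4) 180 [-45. -16.  -5. 101.   0. -45.]
```

```bash
python3 - <<'E'
from h import *
import json,time
cals={}
def snap(n):
    robot.pause(.3); c=robot.get_calibration('wrist'); f=robot.grab_frame('wrist'); cv2.imwrite(f'pics/{n}.png',f)
    cals[n]={k:(v.tolist() if hasattr(v,'tolist') else v) for k,v in c.items()}
robot.move_pose([.47,-.04,.45],[180,0,180]); snap('w1')
robot.move_pose([.42,.16,.40],[180,0,180]); snap('w2')
robot.move_pose([.40,-.20,.40],[180,0,180]); snap('w3')
json.dump(cals,open('cals.json','w')); print(robot.observe()['time'])
E
```

```text
5.5083
```

View pics/w1.png

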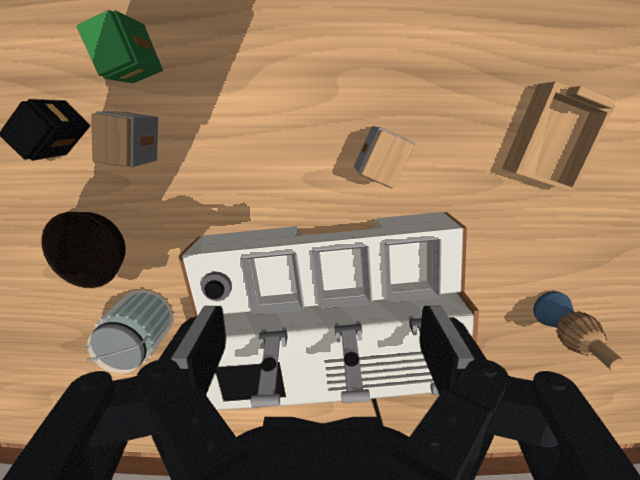

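View pics/w2.png

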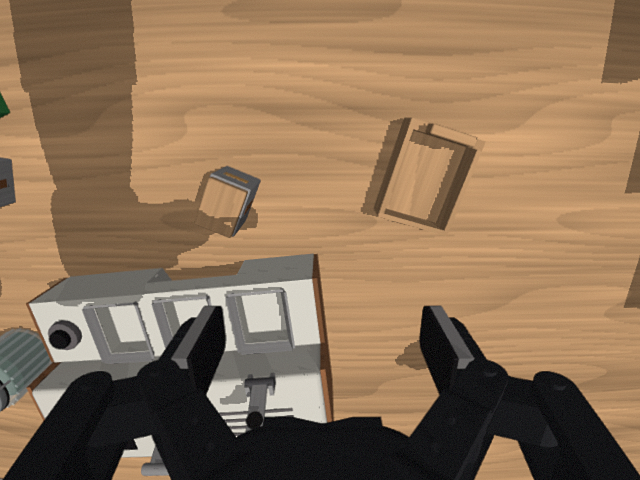

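View pics/w3.png

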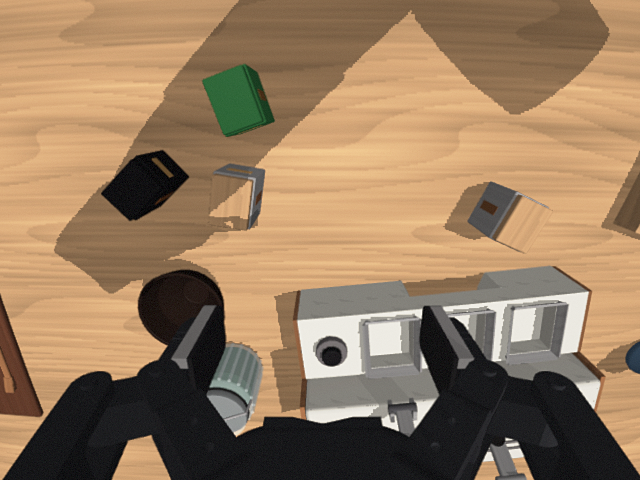

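```bash
python3 - <<'E'
import cv2
def crop(n,x0,y0,w,h,s,o):
    f=cv2.imread(f'pics/{n}.png')[y0:y0+h,x0:x0+w]; f=cv2.resize(f,None,fx=s,fy=s,interpolation=cv2.INTER_CUBIC)
    for i in range(0,w,20): cv2.putText(f,str(x0+i),(int(i*s),8),0,.3,(0,0,255),1); cv2.line(f,(int(i*s),8),(int(i*s),14),(0,0,255),1)
    for i in range(0,h,20): cv2.putText(f,str(y0+i),(0,int(i*s)+4),0,.3,(0,0,255),1); cv2.line(f,(20,int(i*s)),(26,int(i*s)),(0,0,255),1)
    cv2.imwrite(f'pics/{o}.png',f)
crop('w1',170,200,320,150,2.5,'z1')
crop('w2',180,100,320,150,2.5,'z2')
crop('w1',340,110,90,90,6,'z3')
crop('w1',80,90,90,90,6,'z4')
crop('w3',200,150,90,90,6,'z5')
E
```

```text
(no output)
```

View pics/z1.png

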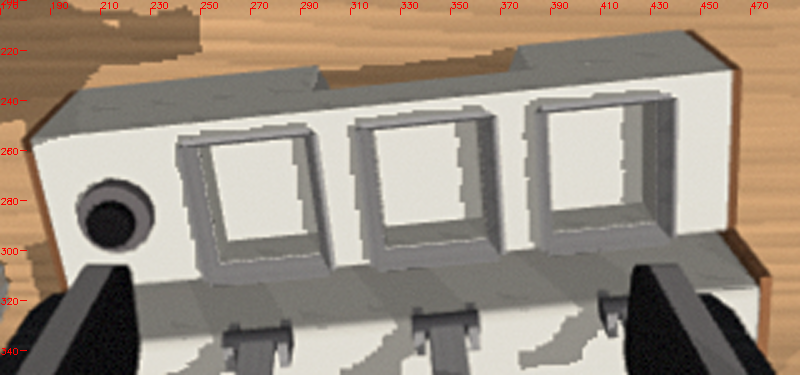

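View pics/z2.png

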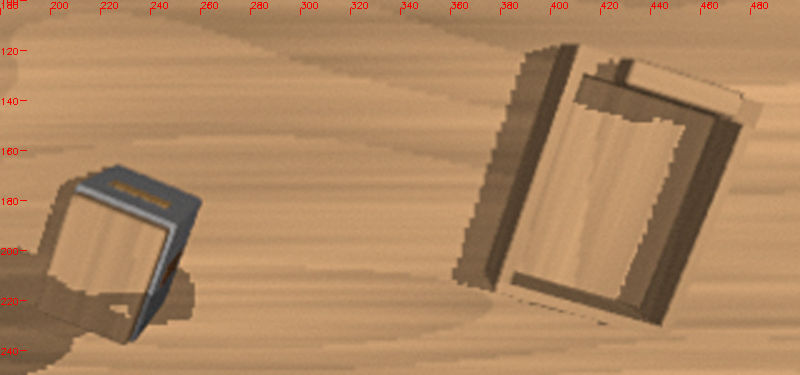

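View pics/z3.png

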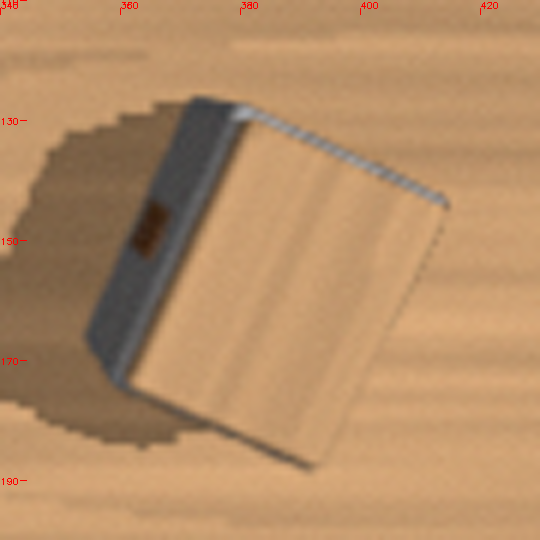

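View pics/z4.png

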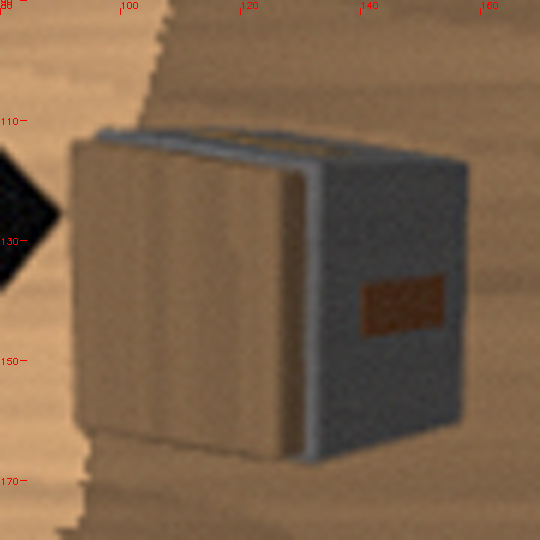

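View pics/z5.png

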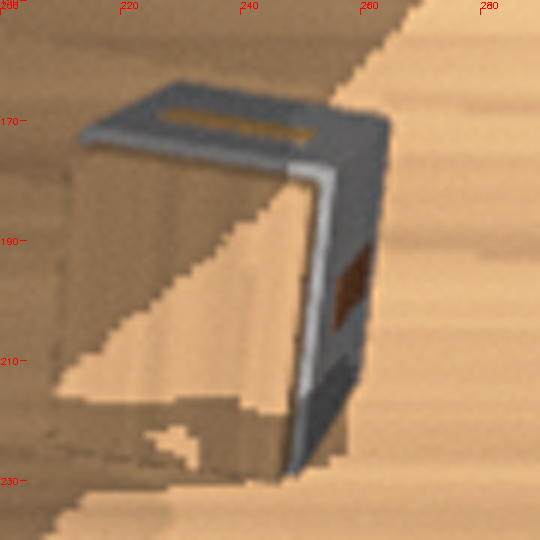

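```bash
cat > fit.py <<'E'
from h import *
import json
from scipy.optimize import least_squares
cals={k:{a:np.array(b) if isinstance(b,list) else b for a,b in v.items()} for k,v in json.load(open('cals.json')).items()}
def fit(obs,x0,model=None):
    # obs: list (cam,[u,v],[x,y,z] local)
    def res(p):
        c,s=np.cos(p[2]),np.sin(p[2]); r=[]
        for cam,uv,L in obs:
            P=[p[0]+c*L[0]-s*L[1],p[1]+s*L[0]+c*L[1],L[2]]
            r+=list(proj(cals[cam],P)[0]-uv)
        return np.array(r)
    s=least_squares(res,x0,loss='soft_l1',f_scale=1.5); return s.x,res(s.x).reshape(-1,2)
E
python3 - <<'E'
from fit import *
g=lambda u,v:[170+u/2.5,200+v/2.5]
ob=[('w1',g(738,69),[-.05,.195,.084]),('w1',g(28,141),[-.05,-.195,.084]),('w1',g(112,223),[-.002,-.15,.106])]
# collars: rim corners order front-right,front-left,back-left,back-right
for y,pts in ((-.07,[(177,143),(313,128),(330,270),(203,280)]),(.025,[(352,125),(495,113),(500,254),(372,268)]),(.12,[(528,105),(676,95),(677,240),(538,250)])):
    for (sx,sy),p in zip([(-1,-1),(-1,1),(1,1),(1,-1)],pts): ob.append(('w1',g(*p),[sx*.042,y+sy*.035,.096]))
p,r=fit(ob,[.62,-.04,0]); print('blender',p.round(4),np.degrees(p[2])); print(r.round(1))
def cas(n,bot,lid,x0):
  for hx,hy in ((.032,.025),):
   for a in (0,90):
    y0=np.radians(x0[2]+a)
    best=None
    # assign corners by nearest after projecting
    def res(p):
        c,s=np.cos(p[2]),np.sin(p[2]); r=[]
        for z,k,pts in ((0,1,bot),(.084,p[3],lid)):
            C=[[p[0]+c*u*hx*k-s*v*hy*k,p[1]+s*u*hx*k+c*v*hy*k,z] for u,v in((1,1),(1,-1),(-1,-1),(-1,1))]
            q=np.vstack([proj(cals[n],C)])
            for pt in pts:
                d=q-pt; r+=list(d[np.argmin((d**2).sum(1))])
        return np.array(r)
    s=least_squares(res,[x0[0],x0[1],y0,1]); print('cas',n,a,s.x.round(4),np.degrees(s.x[2]).round(1),'cost',s.cost.round(2),res(s.x).round(1))
cas('w1',[(372,126),(354.5,166)],[(381.5,130),(361.5,174),(414,144),(391.5,188)],[.434,.039,25])
z4=lambda u,v:(80+u/6,90+v/6); z5=lambda u,v:(200+u/6,150+v/6); z2=lambda u,v:(180+u/2.5,100+v/2.5)
cas('w2',[z2(118,166),z2(200,203),z2(138,340)],[z2(77,192),z2(168,233),z2(126,343)],[.434,.039,25])
cas('w1',[z4(468,162),z4(461,421)],[z4(72,142),z4(277,168),z4(280,458),z4(75,425)],[.407,-.298,5])
cas('w3',[z5(183,82),z5(390,120),z5(359,382)],[z5(82,145),z5(308,175),z5(285,472)],[.407,-.298,5])
# box: z2 points. pull end at -x. 
f=.042
ob=[('w2',z2(489,291),[.063,.048,f]),('w2',z2(662,325),[.063,-.048,0.0]),('w2',z2(577,43),[-.063,.048,f]),('w2',z2(742,122),[-.063,-.048,0])]
for nm,o2 in (('z0',ob),('top',[(a,b,[*c[:2],f]) for a,b,c in ob])):
  for sg in (1,-1):
    o3=[(a,b,[c[0],c[1]*sg,c[2]]) for a,b,c in o2]
    p,r=fit(o3,[.41,.28,-.4]); print('box',nm,sg,p.round(4),np.degrees(p[2]).round(1)); print(r.round(1).tolist())
E
```

```text
blender [ 0.5926 -0.0376  0.1002] 5.7416375229052665
[[ 1.  -0.9]
 [-3.3 -2.1]
 [-2.4  1.2]
 [ 0.7 -0.1]
 [-1.2  0.9]
 [-0.2 -0.1]
 [ 1.1  0.1]
 [ 2.2  0.3]
 [-1.5  0.1]
 [-0.   0.1]
 [ 0.8 -0.9]
 [ 4.4  1.4]
 [-1.2  0.3]
 [-2.4 -0.7]
 [ 2.8  0.1]]
cas w1 0 [ 0.4335  0.027  -0.0188  0.8566] -1.1 cost 514.77 [ 14.3   2.6  -4.7   6.4  13.8   4.9  -3.7   5.1 -18.7  -9.1   0.3  -8.2]
cas w1 90 [0.4284 0.0295 2.3678 0.8612] 135.7 cost 471.95 [  1.8  -7.6  11.    8.9   1.5  -6.2  12.5   7.2  -7.3   5.4 -17.5  -6.8]
cas w2 0 [0.4337 0.0389 0.9586 0.8873] 54.9 cost 347.85 [ -4.   -3.3   3.6   8.7   9.7 -17.4  -6.2  -0.    0.7  11.8  -1.9  -2.1]
cas w2 90 [0.4385 0.0394 2.6523 0.9418] 152.0 cost 144.6 [  0.1  -0.6   1.    1.7   6.9 -13.3  -2.2   1.4  -0.4   4.2  -4.1   4.3]
cas w1 0 [ 0.41   -0.3046 -0.1668  0.9016] -9.6 cost 2.46 [ 0.8 -0.8  0.8  0.3 -1.2 -0.   0.3  1.  -0.1 -0.3 -0.4 -0.1]
cas w1 90 [ 0.4097 -0.3065  1.4431  0.8815] 82.7 cost 157.79 [ 3.5  3.8  4.9 -4.6 -7.6  5.7  2.6  6.2  3.4 -6.  -5.7 -5.4]
cas w3 0 [ 0.4092 -0.304  -0.1687  0.899 ] -9.7 cost 9.76 [-1.2 -1.8  1.3 -2.   1.  -0.3 -1.4  0.5  0.9  2.1 -0.4  0.9]
cas w3 90 [ 0.405  -0.306   1.292   0.8577] 74.0 cost 143.94 [-6.2 -2.7  5.7  3.9  2.6 -5.2 -6.   0.4  4.2  8.6  0.1 -5.8]
box z0 1 [0.4146 0.2485 0.4201] 24.1
[[70.1, -3.8], [-73.0, 1.3], [2.1, 0.9], [-140.1, -0.2]]
box z0 -1 [ 0.4141  0.2957 -0.3353] -19.2
[[1.3, 0.1], [-10.2, -0.3], [5.8, 2.1], [-2.7, -4.2]]
box top 1 [0.4125 0.3286 0.3906] 22.4
[[129.9, -3.8], [-9.6, 9.4], [70.9, 0.5], [-71.3, -0.4]]
box top -1 [ 0.4108  0.2915 -0.288 ] -16.5
[[-0.3, -0.0], [-0.7, 6.4], [-0.6, 0.3], [7.0, -6.7]]
```

```bash
python3 - <<'E'
import cv2
def crop(n,x0,y0,w,h,s,o):
    f=cv2.imread(f'pics/{n}.png')[y0:y0+h,x0:x0+w]; f=cv2.resize(f,None,fx=s,fy=s,interpolation=cv2.INTER_CUBIC)
    for i in range(0,w,10): cv2.putText(f,str(x0+i),(int(i*s),8),0,.3,(0,0,255),1); cv2.line(f,(int(i*s),8),(int(i*s),14),(0,0,255),1)
    for i in range(0,h,10): cv2.putText(f,str(y0+i),(0,int(i*s)+4),0,.3,(0,0,255),1); cv2.line(f,(20,int(i*s)),(26,int(i*s)),(0,0,255),1)
    cv2.imwrite(f'pics/{o}.png',f)
crop('w2',355,105,140,130,5,'z6')
crop('w1',485,75,135,120,5,'z7')
E
```

```text
(no output)
```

View pics/z6.png

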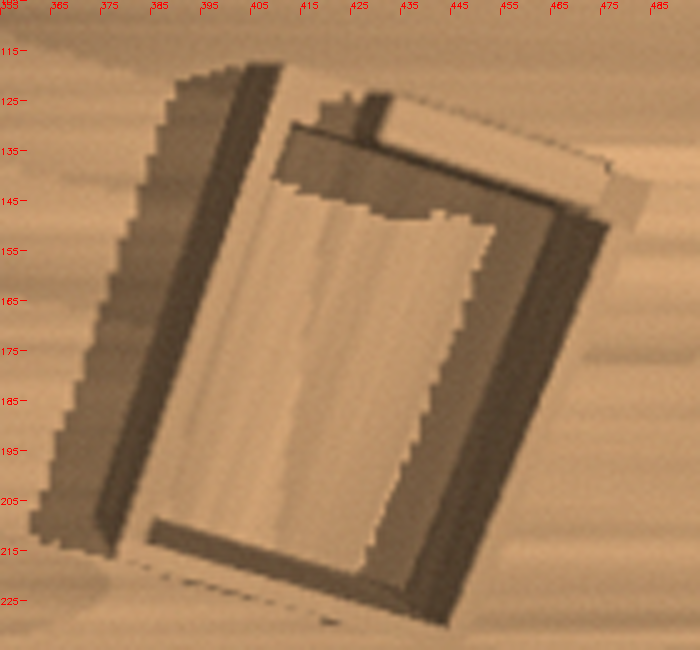

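View pics/z7.png

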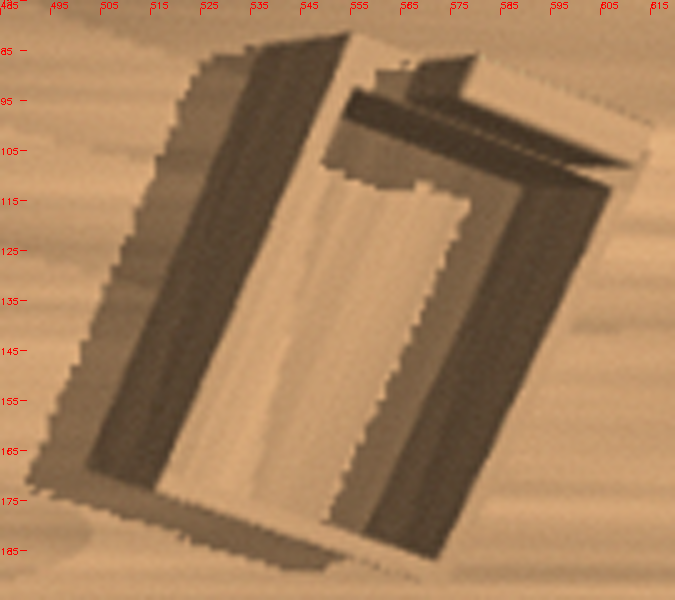

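```bash
python3 - <<'E'
from fit import *
a=lambda u,v:[355+u/5,105+v/5]; b=lambda u,v:[485+u/5,75+v/5]
ob=[('w2',a(285,64),[-.063,-.048,.042]),('w2',a(115,558),[.063,-.048,.042]),('w2',a(97,525),[.063,-.048,0]),
('w2',a(609,225),[-.051,.042,.042]),('w2',a(447,627),[.057,.042,.042]),('w2',a(293,124),[-.051,-.042,.042]),('w2',a(393,95),[-.063,-.028,.066]),('w2',a(374,140),[-.051,-.028,.066])]
o2=[('w1',b(350,33),[-.063,-.048,.042]),('w1',b(153,490),[.063,-.048,.042]),('w1',b(88,467),[.063,-.048,0]),
('w1',b(352,88),[-.051,-.042,.042]),('w1',b(612,187),[-.051,.042,.042]),('w1',b(437,558),[.057,.042,.042])]
for o in (ob,o2,ob+o2):
    p,r=fit(o,[.41,.29,-.35]); print('box',p.round(4),np.degrees(p[2]).round(2),r.round(1).tolist())
def cas(groups,x0):
    def res(p):
        c,s=np.cos(p[2]),np.sin(p[2]); r=[]
        for n,bot,lid in groups:
          for z,k,pts in ((0,1,bot),(.084,p[3],lid)):
            C=[[p[0]+c*u*.032*k-s*v*.025*k,p[1]+s*u*.032*k+c*v*.025*k,z] for u,v in((1,1),(1,-1),(-1,-1),(-1,1))]
            q=proj(cals[n],C)
            for pt in pts:
                d=q-pt; r+=list(d[np.argmin((d**2).sum(1))])
        return np.array(r)
    s=least_squares(res,[*x0[:2],np.radians(x0[2]),1]); print('cas',s.x.round(4),np.degrees(s.x[2]).round(1),'cost',s.cost.round(2),res(s.x).round(1))
z4=lambda u,v:(80+u/6,90+v/6); z5=lambda u,v:(200+u/6,150+v/6); z2=lambda u,v:(180+u/2.5,100+v/2.5)
A1=('w1',[(372,126),(354.5,166)],[(381.5,130),(361.5,174),(414,144),(391.5,188)]);A2=('w2',[z2(118,166),z2(200,203),z2(138,340)],[z2(77,192),z2(168,233),z2(126,340)])
for g in ([A1],[A2],[A1,A2]): cas(g,[.434,.039,-25])
B1=('w1',[z4(468,162),z4(461,421)],[z4(72,142),z4(277,168),z4(280,458),z4(75,425)]);B2=('w3',[z5(183,82),z5(390,120),z5(359,382)],[z5(82,145),z5(308,175),z5(285,472)])
cas([B1,B2],[.407,-.298,-10])
E
```

```text
box [ 0.411   0.2945 -0.2732] -15.65 [[-0.2, 0.2], [0.1, 0.6], [-0.9, -1.1], [0.6, -0.3], [0.3, 0.4], [-0.5, -0.2], [0.2, -0.6], [0.2, 1.0]]
box [ 0.4107  0.2942 -0.2741] -15.71 [[0.2, -0.3], [0.4, 0.3], [-1.1, 0.5], [-0.1, -0.6], [0.3, -0.2], [0.1, 0.5]]
box [ 0.4109  0.2944 -0.2738] -15.69 [[-0.3, 0.1], [0.0, 0.5], [-1.0, -1.3], [0.6, -0.4], [0.2, 0.4], [-0.5, -0.3], [0.1, -0.7], [0.1, 0.9], [0.3, -0.1], [0.5, 0.5], [-0.9, 0.6], [-0.0, -0.4], [0.4, -0.1], [0.2, 0.7]]
cas [ 0.4362  0.0412 -0.4044  0.8996] -23.2 cost 4.87 [-0.6 -1.1 -1.7  0.2 -0.   0.  -0.2 -0.2  0.4  1.2  1.9 -0.2]
cas [ 0.4381  0.0395 -0.4904  0.9289] -28.1 cost 150.09 [  0.2  -0.9   1.1   1.5   7.  -13.5  -2.    1.6  -0.7   4.1  -4.2   4.8]
cas [ 0.4375  0.0405 -0.4546  0.9085] -26.0 cost 169.95 [  0.2  -0.5  -2.8  -0.2   0.8   0.4  -1.7  -0.4   0.6   3.5  -0.2   1.4
  -0.1  -1.2   1.3   0.1   8.6 -14.2  -2.1   1.9  -1.    2.8  -2.5   3.5]
cas [ 0.4096 -0.3043 -0.1683  0.9019] -9.6 cost 12.98 [ 1.  -1.1  1.   0.1 -1.  -0.4  0.5  0.6  0.  -0.6 -0.3 -0.5 -1.4 -1.5
  1.1 -1.7  0.9 -0.  -1.6  0.8  0.8  2.4 -0.5  1.3]
```

```bash
python3 - <<'E'
from h import *
import json
cals=json.load(open('cals.json'))
def snap(n):
    robot.pause(.3); c=robot.get_calibration('wrist'); f=robot.grab_frame('wrist'); cv2.imwrite(f'pics/{n}.png',f)
    cals[n]={k:(v.tolist() if hasattr(v,'tolist') else v) for k,v in c.items()}
robot.move_pose([.5,-.04,.38],[180,0,0]); snap('w4')
json.dump(cals,open('cals.json','w')); print(robot.observe()['time'])
E
```

```text
8.8417
```

View pics/w4.png

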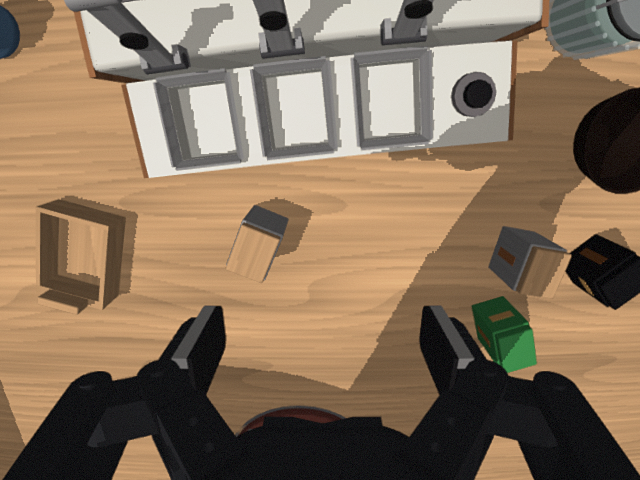

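```bash
python3 - <<'E'
import cv2
def crop(n,x0,y0,w,h,s,o):
    f=cv2.imread(f'pics/{n}.png')[y0:y0+h,x0:x0+w]; f=cv2.resize(f,None,fx=s,fy=s,interpolation=cv2.INTER_CUBIC)
    for i in range(0,w,10): cv2.putText(f,str(x0+i),(int(i*s),8),0,.3,(0,0,255),1); cv2.line(f,(int(i*s),8),(int(i*s),14),(0,0,255),1)
    for i in range(0,h,10): cv2.putText(f,str(y0+i),(0,int(i*s)+4),0,.3,(0,0,255),1); cv2.line(f,(20,int(i*s)),(26,int(i*s)),(0,0,255),1)
    cv2.imwrite(f'pics/{o}.png',f)
crop('w4',120,30,200,150,4,'z8')
crop('w4',330,30,200,150,4,'z9')
E
```

```text
(no output)
```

View pics/z8.png

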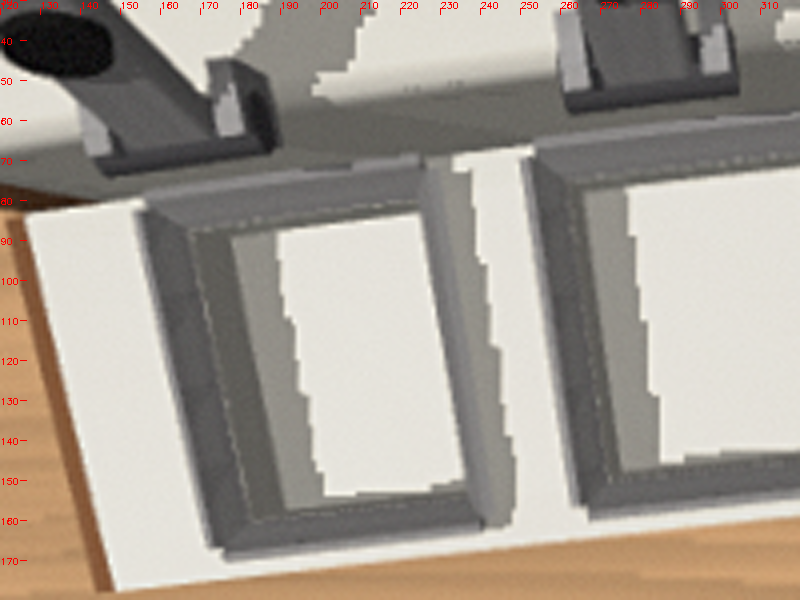

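View pics/z9.png

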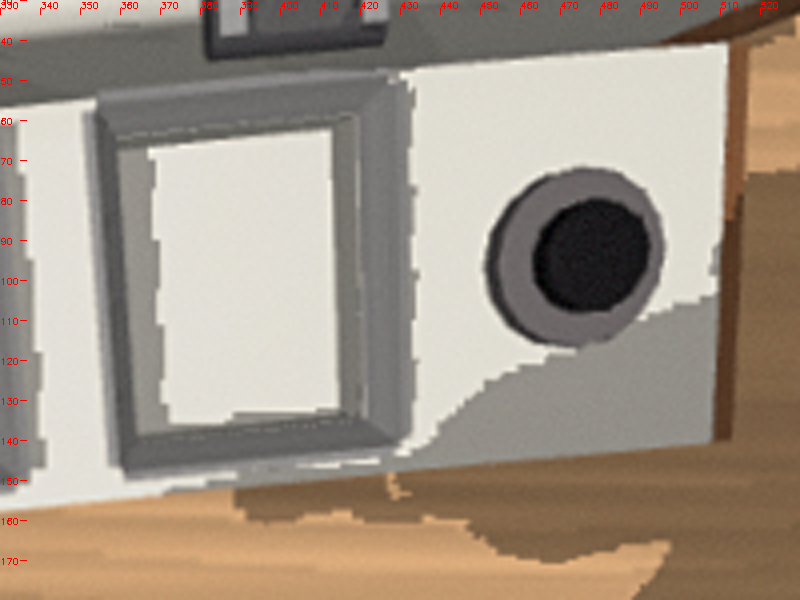

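```bash
python3 - <<'E'
from fit import *
a=lambda u,v:[120+u/4,30+v/4]; b=lambda u,v:[330+u/4,30+v/4]; g=lambda u,v:[170+u/2.5,200+v/2.5]
base=[('w4',a(98,592),[-.05,.195,.084]),('w4',b(732,440),[-.05,-.195,.084]),('w4',b(592,255),[-.002,-.15,.106]),('w1',g(738,69),[-.05,.195,.084]),('w1',g(28,141),[-.05,-.195,.084]),('w1',g(110,225),[-.002,-.15,.106])]
thr=[('w4',a(190,235),[.036,.149,.084]),('w4',a(247,520),[-.036,.149,.084]),('w4',b(120,143),[.036,-.041,.084]),('w4',b(135,437),[-.036,-.041,.084]),('w4',b(357,112),[.036,-.099,.084])]
k=lambda X,Y:[('w4',a(148,203),[X,.12+Y,.096]),('w4',a(218,550),[-X,.12+Y,.096]),('w4',a(483,525),[-X,.12-Y,.096]),('w4',b(100,97),[X,-.07+Y,.096]),('w4',b(125,470),[-X,-.07+Y,.096]),('w4',b(407,443),[-X,-.07-Y,.096])]
for o in (base,thr,k(.042,.035),base+thr+k(.042,.035)):
    p,r=fit(o,[.593,-.037,.1]); print(p.round(4),np.degrees(p[2]).round(2),r.round(1).tolist())
E
```

```text
[ 0.5938 -0.0368  0.103 ] 5.9 [[-1.2, 0.3], [-1.3, -0.1], [1.3, -0.4], [1.4, -0.4], [-2.6, -0.9], [-0.8, 1.5]]
[ 0.5934 -0.0378  0.1031] 5.91 [[-0.3, -0.9], [0.9, 0.5], [-0.9, -1.4], [0.6, 1.2], [-0.2, 0.5]]
[ 0.5939 -0.039   0.1026] 5.88 [[-1.3, -0.4], [0.4, 0.4], [1.3, -1.1], [-0.2, 1.4], [0.0, -0.1], [-0.2, -0.2]]
[ 0.5937 -0.0381  0.1027] 5.89 [[0.0, 0.3], [-0.1, 0.0], [2.7, -0.3], [0.4, -0.4], [-3.5, -1.0], [-1.8, 1.4], [-0.1, -1.4], [1.1, 0.1], [-0.6, -1.7], [0.8, 0.8], [0.2, 0.1], [-2.2, -0.1], [-0.4, 0.6], [0.4, -0.9], [-1.2, 1.6], [-0.9, 0.2], [-1.2, -0.0]]
```

```bash
cat >> h.py <<'E'
BL=np.array([.5937,-.0381,.1027]); BY=np.degrees(BL[2])
def W(x,y,z):
    c,s=np.cos(BL[2]),np.sin(BL[2]); return [BL[0]+c*x-s*y,BL[1]+s*x+c*y,z]
def st(m=''):
    o=robot.observe(); print(m,'t%.1f'%o['time'],o['tool_pos'].round(4),o['tcp_rot'].round(1),'F',o['ft_force'].round(1),'w%.4f'%o['gripper_width'])
def snap(n,cam='wrist'):
    c=robot.get_calibration(cam); f=robot.grab_frame(cam); cv2.imwrite(f'pics/{n}.png',f); return c
E
python3 - <<'E'
from fit import *
print(unproj(cals['w3'],[(188,178),(160,207)],.0).round(3), unproj(cals['w3'],[(188,178),(135,220)],.084).round(3))
print(unproj(cals['w1'],[(90,126),(78,113)],.0).round(3), unproj(cals['w1'],[(90,126)],.084).round(3))
robot.set_gripper(.075)
x,y,yaw=.4362,.0412,-24.
robot.move_pose([x,y,.25],[180,0,180+yaw]); 
robot.line_to([x,y,.114],vel=.12,guard=12); st('down')
robot.set_gripper(.0); st('grip')
robot.line_to([x,y,.30],vel=.15); st('up'); snap('g1'); snap('top1','top')
E
```

```text
[[ 0.395 -0.382  0.   ]
 [ 0.435 -0.427  0.   ]] [[ 0.381 -0.349  0.084]
 [ 0.429 -0.419  0.084]]
[[ 0.394 -0.381  0.   ]
 [ 0.375 -0.396  0.   ]] [[ 0.392 -0.326  0.084]]
down t12.6 [0.4367 0.0411 0.1148] [1.80e+02 1.00e-01 1.56e+02] F [-0.2  0.6  0.9] w0.0749
grip t12.9 [0.4366 0.041  0.1148] [-1.80e+02  1.00e-01  1.56e+02] F [-2.7 -0.1  5.2] w0.0495
up t14.3 [0.4359 0.0413 0.299 ] [-1.80e+02 -1.00e-01  1.56e+02] F [ 0.   0.5 -3.5] w0.0491
```

View pics/g1.png

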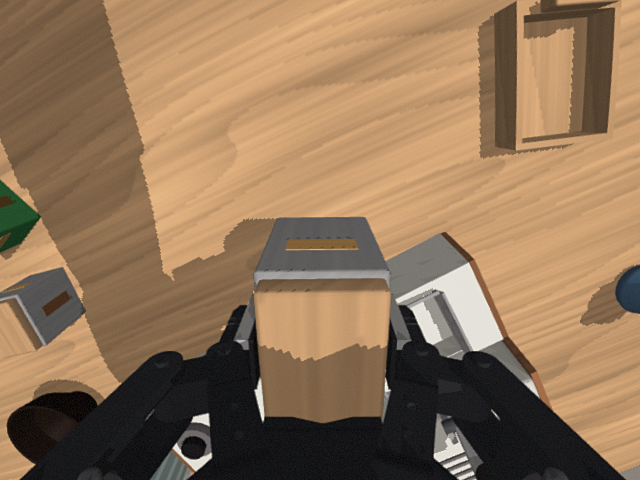

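View pics/top1.png

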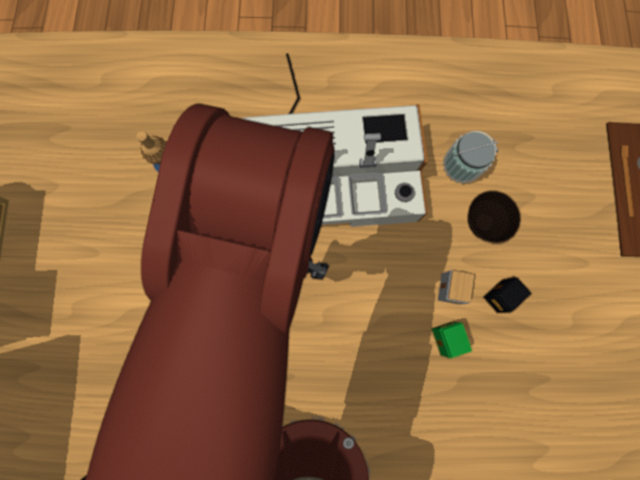

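```bash
python3 - <<'E'
from h import *
from scipy.spatial.transform import Rotation as Ro
o=robot.observe(); c=robot.get_calibration('wrist'); R=Ro.from_euler('xyz',o['tcp_rot'],degrees=True)
print(R.inv().apply(unproj(c,[(280,218),(362,216)],o['tool_pos'][2]-.1148)-o['tool_pos']).round(4))
E
```

```text
[[ 0.0317 -0.0228  0.1148]
 [ 0.0328  0.0224  0.1148]]
```

```bash
python3 - <<'E'
from h import *
y=.12
robot.move_pose(W(-.01,y,.30),[180,0,180+BY]); st()
robot.line_to(W(-.002,y,.26),vel=.1); 
hit=robot.line_to(W(-.002,y,.174),vel=.06,guard=10); st(f'hit {hit}')
if not hit or robot.observe()['tool_pos'][2]<.18:
    hit=robot.line_to(W(-.002,y,.168),vel=.02,guard=10); st(f'hit {hit}')
snap('i1')
E
```

```text
t15.1 [0.5712 0.0804 0.299 ] [ 1.800e+02 -1.000e-01 -1.741e+02] F [-0.7  0.  -1.9] w0.0491
hit False t17.2 [0.5796 0.0811 0.1745] [-180.     0.  -174.1] F [ 0.1 -0.3 -3.2] w0.0489
hit True t17.4 [0.5799 0.081  0.1729] [-1.800e+02  1.000e-01 -1.741e+02] F [-0.6 -0.3  5.3] w0.0493
```

View pics/i1.png

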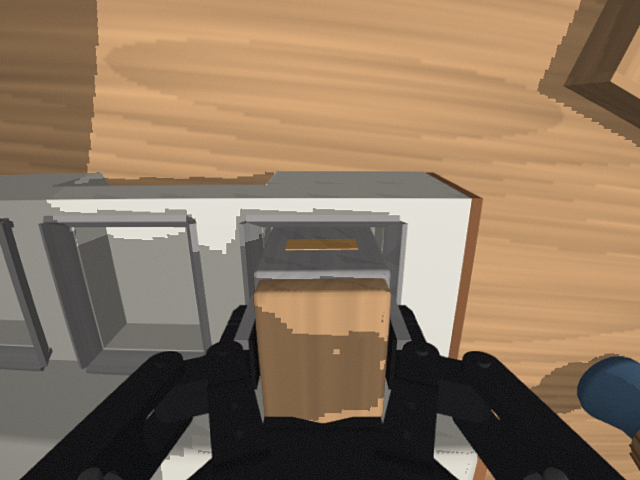

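Contact came at TCP 0.173, which is socket floor 0.058 plus the 0.115 grip height, so the cassette is seated. I'll release it, then look at B.

```bash
python3 - <<'E'
from h import *
import json
robot.set_gripper(.068)
robot.line_to(W(-.002,.12,.30),vel=.15); st()
robot.move_pose([.40,-.25,.36],[180,0,180]); robot.pause(.3)
cals=json.load(open('cals.json')); c=snap('w5'); cals['w5']={k:(v.tolist() if hasattr(v,'tolist') else v) for k,v in c.items()}; json.dump(cals,open('cals.json','w'))
f=cv2.imread('pics/w5.png'); print(proj(c,[[.4096,-.3043,.084],[.4096,-.3043,0]]))
E
```

```text
t18.8 [0.5791 0.0811 0.2989] [ 1.800e+02 -1.000e-01 -1.741e+02] F [-0.8 -0.1 -0.8] w0.0678
[[268.41741669 212.39159677]
 [278.15648046 194.78356271]]
```

View pics/w5.png

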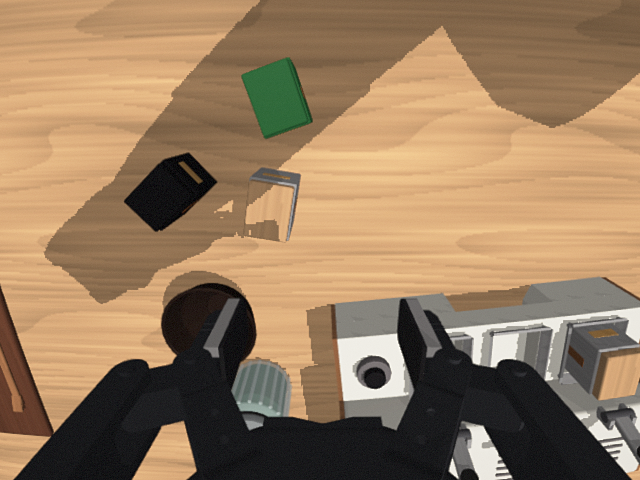

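B is unmoved: it sits at wrist (268,205), as predicted. The black tin at (170,190) leaves room for the finger.

```bash
python3 - <<'E'
from h import *
from scipy.spatial.transform import Rotation as Ro
x,y,yaw=.4096,-.3043,-9.6
robot.set_gripper(.066)
robot.move_pose([x,y,.25],[180,0,180+yaw]); 
h=robot.line_to([x,y,.114],vel=.12,guard=12); st(f'down {h}')
robot.set_gripper(.0); st('grip')
robot.line_to([x,y,.30],vel=.15); st('up'); snap('g2')
E
```

```text
down False t22.7 [ 0.4099 -0.3047  0.1149] [-1.799e+02  1.000e-01  1.704e+02] F [-0.4  0.3  0.3] w0.0658
grip t22.9 [ 0.41   -0.305   0.1152] [-1.799e+02  1.000e-01  1.704e+02] F [-0.2 -0.8  6.4] w0.0493
up t24.3 [ 0.4094 -0.304   0.2989] [ 1.799e+02 -1.000e-01  1.704e+02] F [ 0.7 -0.2 -2.9] w0.0492
```

View pics/g2.png

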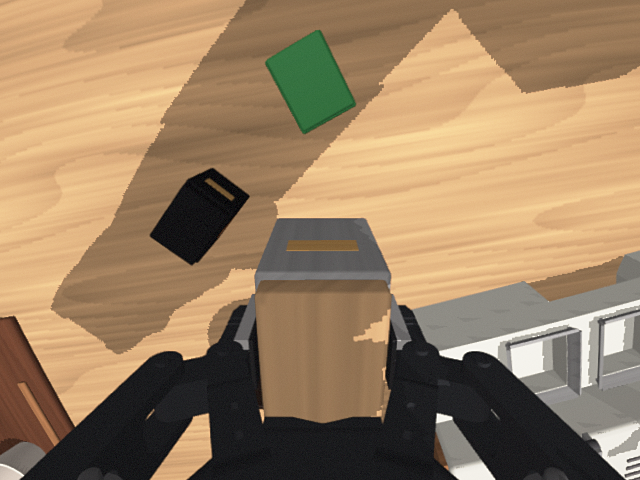

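```bash
python3 - <<'E'
from h import *
y=-.07
robot.move_pose(W(-.01,y,.30),[180,0,180+BY]); st()
robot.line_to(W(-.002,y,.26),vel=.1); 
hit=robot.line_to(W(-.002,y,.175),vel=.06,guard=10); st(f'hit {hit}')
if not hit:
    hit=robot.line_to(W(-.002,y,.168),vel=.02,guard=10); st(f'hit {hit}')
snap('i2')
if robot.observe()['tool_pos'][2]<.1755:
    robot.set_gripper(.068); robot.line_to(W(-.002,y,.32),vel=.15); st()
    robot.move_pose([.47,-.04,.45],[180,0,180]); robot.set_gripper(0); robot.pause(.2); snap('w6'); snap('top6','top'); st()
E
```

```text
t25.4 [ 0.5905 -0.1097  0.2999] [-180.    -0.  -174.2] F [-0.1 -0.5 -2.4] w0.0489
hit False t27.6 [ 0.5991 -0.108   0.1754] [-180.     0.  -174.1] F [-0.  -0.1 -2.7] w0.0492
hit True t27.8 [ 0.5993 -0.1081  0.1732] [-1.800e+02  1.000e-01 -1.741e+02] F [-0.8  0.8  5.2] w0.0489
 t29.3 [ 0.5986 -0.1079  0.3189] [ 1.799e+02 -1.000e-01 -1.741e+02] F [-0.6  0.1 -0.4] w0.0680
 t31.1 [ 0.47 -0.04  0.45] [ 180.    0. -180.] F [0.3 0.8 0.7] w-0.0001
```

View pics/w6.png

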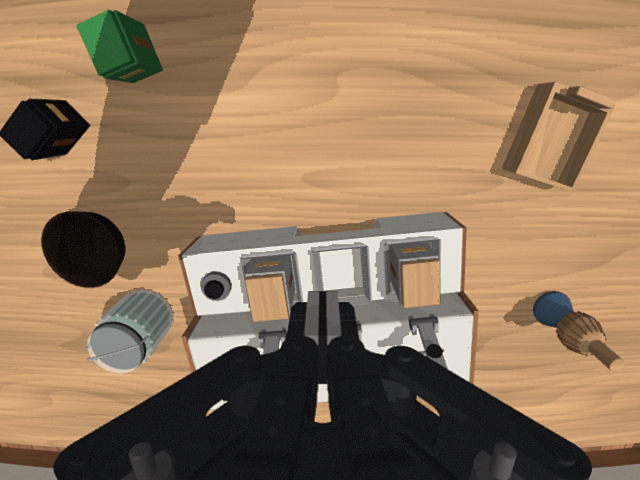

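```bash
python3 - <<'E'
import cv2
f=cv2.imread('pics/top6.png'); cv2.imwrite('pics/top6c.png',cv2.resize(f[90:330,130:530],(800,480),interpolation=cv2.INTER_CUBIC))
E
```

```text
(no output)
```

View pics/top6c.png

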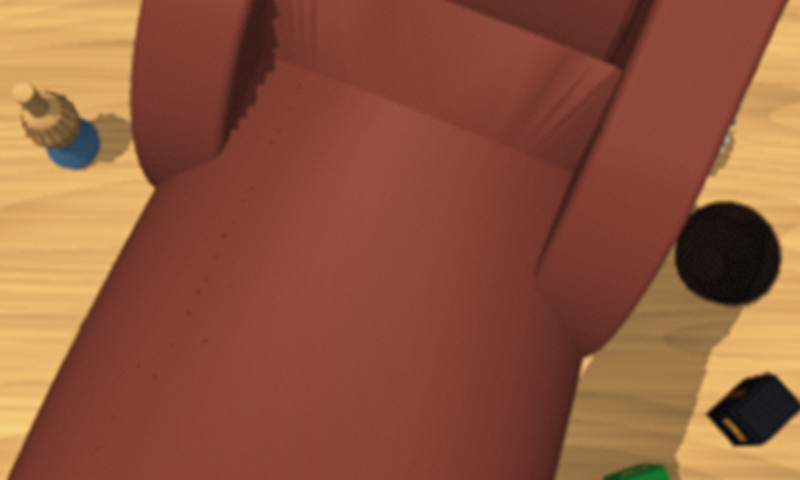

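Both cassettes show seated at wrist (267,280) and (417,270), and the box is unmoved at (550,140). Next are the levers over A and C.

```bash
cat > lev.py <<'E'
from h import *
def close(y):
    O=[180,0,180+BY]
    robot.move_pose(W(.03,y,.37),O); robot.line_to(W(.117,y,.37),vel=.15)
    h=robot.line_to(W(.117,y,.278),vel=.1,guard=8); st(f'behind {h}')
    if h: return
    h=robot.line_to(W(.028,y,.278),vel=.08,guard=15); st(f'pushed {h}')
    if h: return
    robot.line_to(W(.04,y,.278),vel=.1); robot.line_to(W(.04,y,.335),vel=.12); robot.line_to(W(.0,y,.335),vel=.12)
    snap(f'lev{int(y*1000)}')
    for th in np.linspace(1.1,0,9):
        tx=.046-.088*np.cos(th); tz=.149+.088*np.sin(th)
        h=robot.line_to(W(tx+.004,y,tz+.006+.073),vel=.06,guard=15)
        if h: break
    st(f'arc {h} th {th:.2f}')
    if not h: h=robot.line_to(W(-.038,y,.224),vel=.02,guard=15); st(f'press {h}')
    robot.pause(.2); st()
    robot.line_to(W(-.038,y,.34),vel=.15)
E
python3 -c "
from lev import *
close(.12); snap('l1')"
```

```text
behind False t33.7 [0.698  0.0932 0.279 ] [-1.800e+02  1.000e-01 -1.741e+02] F [-0.4 -0.8 -0.5] w-0.0001
pushed False t35.0 [0.6094 0.0841 0.2779] [ 180.    -0.  -174.1] F [ 0.1  0.3 -0.4] w0.0003
arc False th 0.00 t39.9 [0.5436 0.0774 0.2276] [-180.    -0.  -174.1] F [-0.2 -0.2 -0.5] w0.0003
press True t40.1 [0.5436 0.0774 0.2272] [-1.800e+02  1.000e-01 -1.741e+02] F [-1.9 -0.7  7.9] w-0.0001
 t40.3 [0.5436 0.0774 0.2272] [-180.     0.  -174.1] F [-3.   0.4  9.1] w0.0002
```

```bash
ls pics | grep l
```

```text
l1.png
lev120.png
```

View pics/l1.png

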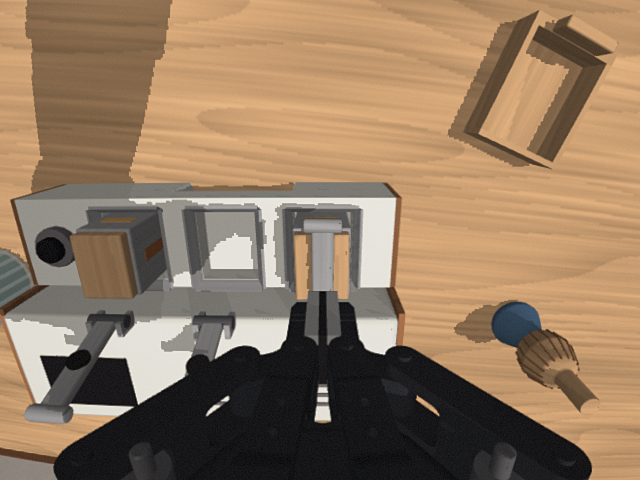

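Lever a lies level over its cassette at (323,250), and the press stopped at tip height 0.154, as expected for shut. Now lever c.

```bash
python3 -c "
from lev import *
close(-.07); snap('l2')
robot.move_pose([.42,.16,.40],[180,0,180]); robot.set_gripper(.085);robot.pause(.3)
import json
cals=json.load(open('cals.json')); c=snap('w7'); cals['w7']={k:(v.tolist() if hasattr(v,'tolist') else v) for k,v in c.items()}; json.dump(cals,open('cals.json','w'))
d=cv2.absdiff(cv2.imread('pics/w7.png'),cv2.imread('pics/w2.png'))[100:240,355:500]; print(d.mean(),d.max())
"
```

```text
behind False t43.9 [ 0.7175 -0.0958  0.2791] [-1.800e+02  1.000e-01 -1.741e+02] F [-0.2 -0.7 -0. ] w0.0002
pushed False t45.1 [ 0.6289 -0.1048  0.2779] [ 180.    -0.  -174.1] F [1.  0.5 0.3] w0.0002
arc False th 0.00 t50.0 [ 0.5631 -0.1116  0.2276] [ 180.     0.  -174.1] F [ 0.7 -0.9  0.5] w0.0001
press True t50.2 [ 0.5631 -0.1117  0.2272] [-179.9    0.  -174.1] F [-2.7  1.7  8.6] w-0.0000
 t50.4 [ 0.5631 -0.1116  0.2271] [-180.     0.  -174.1] F [-2.9  1.9  9.9] w-0.0000
3.916863711001642 78
```

View pics/l2.png

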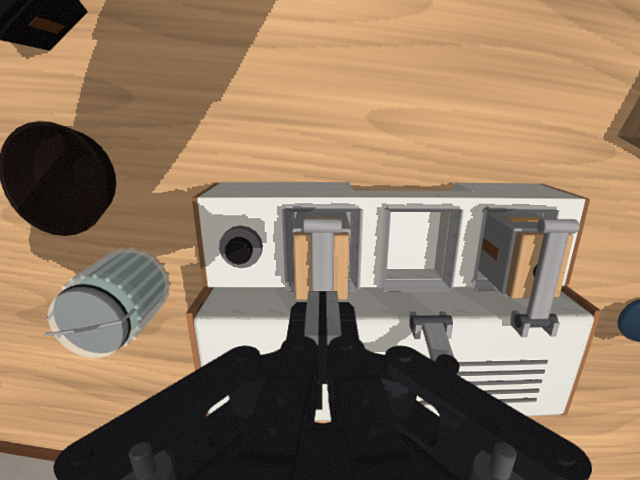

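View pics/w7.png

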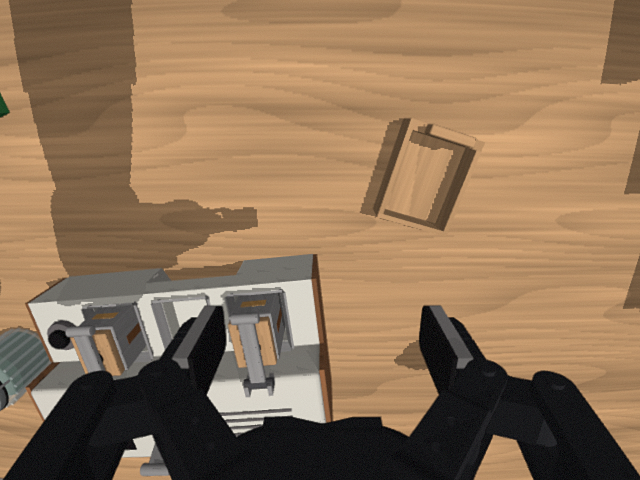

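Lever c is shut and the box is unmoved at (422,172). Now I'll grip the pull and bring the box to the bay.

```bash
python3 - <<'E'
from h import *
bx,by,bt=.4109,.2944,-.2738
px,py=bx-.057*np.cos(bt),by-.057*np.sin(bt)
yaw=np.degrees(bt)+90
robot.set_gripper(.05)
robot.move_pose([px,py,.22],[180,0,yaw]); st()
h=robot.line_to([px,py,.103],vel=.1,guard=8); st(f'down {h}')
robot.set_gripper(0); st('grip')
robot.line_to([px,py,.128],vel=.08); st('up')
for w in ((.375,.16,-5),):
    robot.move_pose([w[0],w[1],.128],[180,0,w[2]+90]); st()
robot.move_pose(W(-.195,.025,.128),[180,0,BY+90]); st()
snap('b1')
E
```

```text
t56.0 [0.3563 0.3097 0.2203] [180.   -0.   74.3] F [-0.3 -0.9  0.1] w0.0500
down False t57.4 [0.3565 0.31   0.1037] [179.9  -0.   74.3] F [-0.5  0.3 -0.3] w0.0498
grip t57.8 [0.3562 0.31   0.1035] [180.   -0.   74.3] F [-1.  -0.3  4.1] w0.0114
up t58.3 [0.3563 0.3099 0.1285] [180.   -0.   74.3] F [ 0.   0.7 -2.6] w0.0112
 t58.9 [0.375  0.1598 0.1278] [-180.    -0.    84.9] F [-0.3  0.3 -2.7] w0.0111
 t59.7 [ 0.3973 -0.0323  0.1278] [-180.    -0.    95.9] F [-2.1  0.3 -2.3] w0.0111
```

View pics/b1.png

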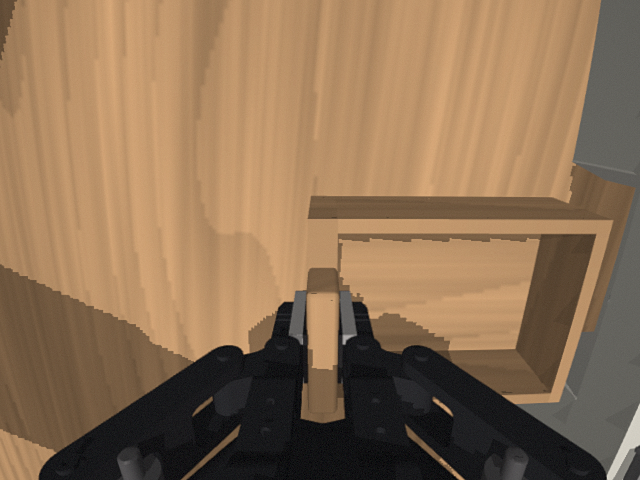

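```bash
python3 - <<'E'
from h import *
from scipy.spatial.transform import Rotation as Ro
o=robot.observe(); c=robot.get_calibration('wrist'); R=Ro.from_euler('xyz',o['tcp_rot'],degrees=True)
print(R.inv().apply(unproj(c,[(308,219),(612,219),(562,401)],.042+.0245)-o['tool_pos']).round(4))
h=robot.line_to(W(-.195,.025,.1045),vel=.05,guard=6); st(f'low {h}')
h=robot.line_to(W(-.14,.025,.1045),vel=.05,guard=8); st(f'in {h}')
if not h:
    h=robot.line_to(W(-.12,.025,.1045),vel=.02,guard=10); st(f'in2 {h}')
snap('b2')
E
```

```text
[[ 0.0471 -0.0055  0.0614]
 [ 0.0474  0.1191  0.0613]
 [-0.0482  0.1212  0.0613]]
low True t60.3 [ 0.3967 -0.0326  0.1034] [-179.9   -0.    95.9] F [0.2 0.3 4.5] w0.0111
in True t60.5 [ 0.3967 -0.0326  0.1034] [-179.8   -0.    95.9] F [-0.5 -0.1  4.1] w0.0111
```

View pics/b2.png

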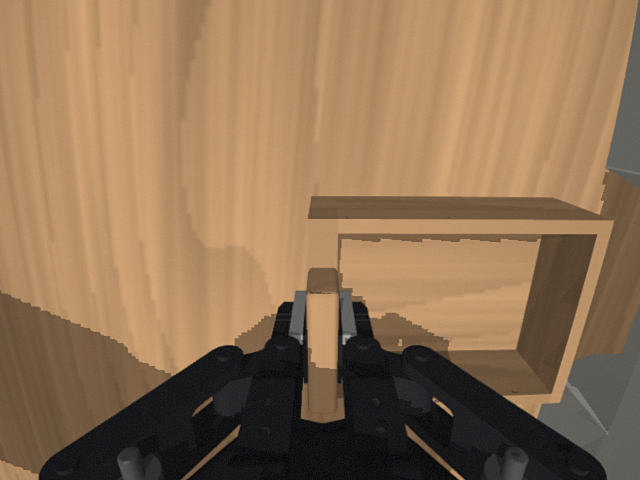

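```bash
python3 - <<'E'
from h import *
robot.line_to(W(-.195,.025,.1055),vel=.03); st('lift')
h=robot.line_to(W(-.135,.025,.1055),vel=.05,guard=10); st(f'in {h}')
if not h:
    h=robot.line_to(W(-.117,.025,.1050),vel=.02,guard=12); st(f'in2 {h}')
p=robot.observe()['tool_pos']; d=p-np.array(W(0,0,0)); c,s=np.cos(BL[2]),np.sin(BL[2]); print('local',c*d[0]+s*d[1],-s*d[0]+c*d[1])
snap('b3')
E
```

```text
lift t60.8 [ 0.3968 -0.0331  0.1051] [-1.798e+02 -1.000e-01  9.590e+01] F [ 1.3  0.4 -3.4] w0.0113
in False t62.1 [ 0.4567 -0.0271  0.1055] [-1.798e+02 -1.000e-01  9.590e+01] F [ 0.3  0.2 -2.5] w0.0114
in2 True t62.7 [ 0.4665 -0.0258  0.1043] [-1.796e+02 -1.000e-01  9.590e+01] F [ 0.6 -0.5 -2.3] w0.0112
local -0.12525641765159276 0.025251671726984573
```

View pics/b3.png

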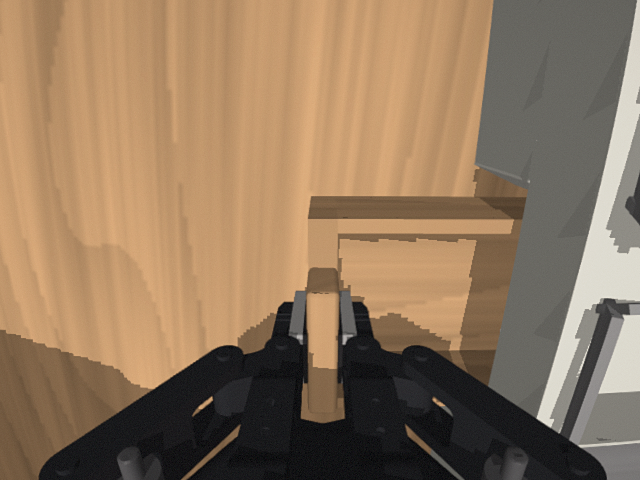

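```bash
python3 - <<'E'
from h import *
def loc():
    p=robot.observe()['tool_pos']; d=p-np.array(W(0,0,0)); c,s=np.cos(BL[2]),np.sin(BL[2]); return np.round([c*d[0]+s*d[1],-s*d[0]+c*d[1]],4)
robot.set_gripper(.04); robot.line_to(W(-.125,.025,.19),vel=.12)
robot.set_gripper(0); robot.line_to(W(-.18,.025,.19),vel=.15); robot.line_to(W(-.18,.025,.118),vel=.1,guard=8); st()
h=robot.line_to(W(-.13,.025,.118),vel=.03,guard=8); st(f'push {h}'); print(loc())
if h:
    robot.pause(.2); st()
    h=robot.line_to(W(loc()[0]+.006,.025,.118),vel=.01,guard=12); st(f'push2 {h}'); print(loc())
robot.line_to(W(-.19,.025,.118),vel=.1); robot.line_to(W(-.19,.025,.25),vel=.15)
robot.move_pose([.45,-.04,.45],[180,0,180]); robot.pause(.3); snap('w8')
E
```

```text
t65.9 [ 0.4124 -0.0318  0.1185] [-1.797e+02 -1.000e-01  9.590e+01] F [-0.6 -0.5  0.5] w-0.0001
push True t67.0 [ 0.4476 -0.0279  0.1175] [-1.794e+02 -1.000e-01  9.590e+01] F [-0.7 -0.2  0.8] w0.0002
[-0.1443  0.0252]
 t67.2 [ 0.4475 -0.0278  0.1173] [-1.795e+02 -1.000e-01  9.590e+01] F [ 0.1  0.3 -0.2] w-0.0001
push2 True t67.6 [ 0.4477 -0.0277  0.1169] [-1.792e+02 -1.000e-01  9.590e+01] F [-0.4 -0.7 -0.3] w0.0000
[-0.1442  0.0254]
```

View pics/w8.png

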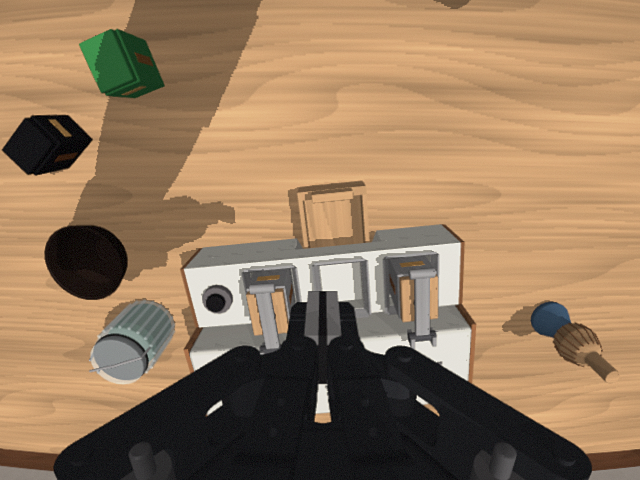

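```bash
python3 - <<'E'
from h import *
c=robot.get_calibration('wrist')
P=[W(-.131,.025-.048,.042),W(-.131,.025+.048,.042),W(-.131,.025-.028,.066),W(-.131,.025+.028,.066),W(-.042,-.07,.149),W(-.042,.12,.149),W(-.002,-.15,.106)]
q=proj(c,P); print(q.round(1))
f=cv2.imread('pics/w8.png'); 
z=cv2.resize(f[170:360,175:475],None,fx=2.6,fy=2.6,interpolation=cv2.INTER_CUBIC)
for u,v in q: cv2.circle(z,(int((u-175)*2.6),int((v-170)*2.6)),3,(0,0,255),1)
cv2.imwrite('pics/z10.png',z)
E
```

```text
[[297.  192. ]
 [365.8 185. ]
 [310.8 194.2]
 [352.9 190. ]
 [261.3 288. ]
 [421.  273. ]
 [213.5 304.5]]
```

View pics/z10.png

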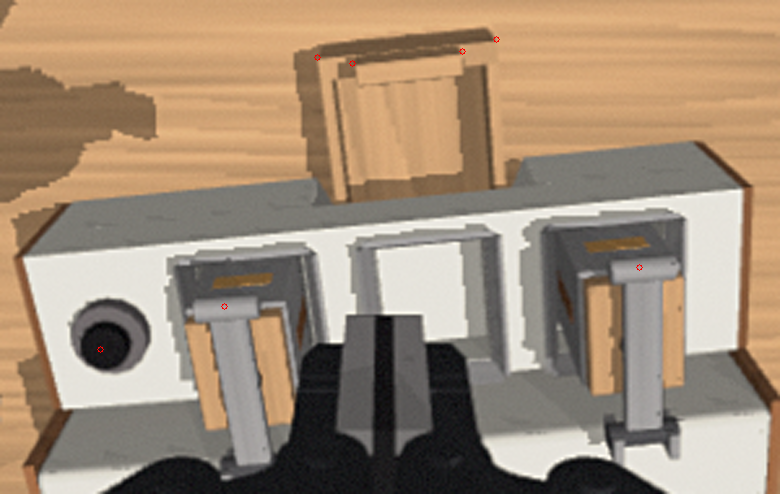

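Predicted positions for the home box corners, both shut lever tips and the button all match the picture. Pressing start now.

```bash
python3 - <<'E'
from h import *
y=-.149
robot.move_pose(W(-.002,y,.26),[180,0,180+BY]); robot.line_to(W(-.002,y,.19),vel=.08); st()
h=robot.line_to(W(-.002,y,.167),vel=.02,guard=18); st(f'press {h}')
robot.pause(.3); st()
robot.line_to(W(-.002,y,.26),vel=.08); robot.move_pose([.45,-.04,.45],[180,0,180]); robot.pause(.5); snap('w9'); snap('sc9','scene'); st()
E
```

```text
t73.0 [ 0.6073 -0.1867  0.1907] [-180.     0.  -174.1] F [-0.7  0.1 -0.3] w-0.0002
press True t73.9 [ 0.607  -0.1865  0.1727] [-180.     0.  -174.1] F [-2.1  1.6  7. ] w-0.0000
 t74.2 [ 0.607  -0.1865  0.1727] [-180.     0.  -174.1] F [-2.4  0.5  7.6] w-0.0002
 t77.1 [ 0.45 -0.04  0.45] [-180.    0. -180.] F [ 1.5 -0.  -0.5] w-0.0002
```

View pics/w9.png

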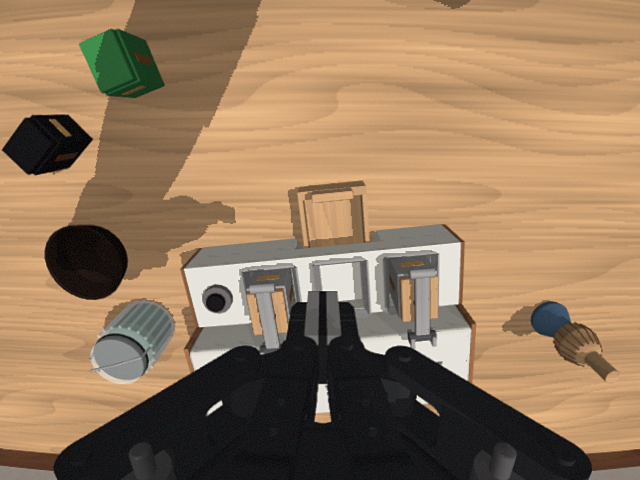

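View pics/sc9.png

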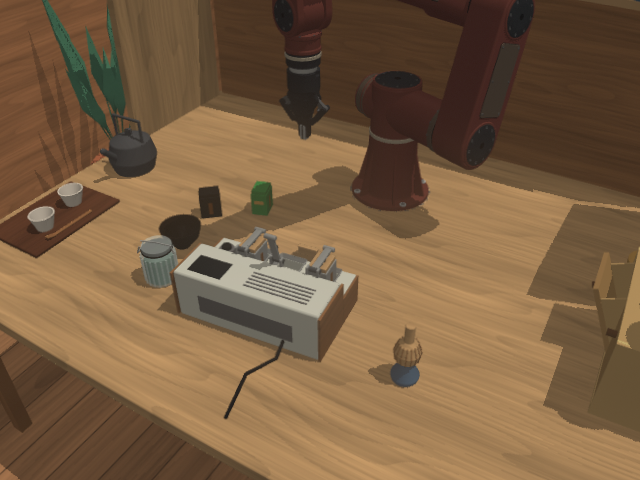

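```bash
python3 -c "
from h import *
robot.job_done(); st()"
```

```text
the job is handed in; nothing more can be done
the job is handed in; nothing more can be done
```

The blender is loaded and started, and I handed the job in at about 77 s of the 210 s allowed. The hand-in gives no verdict.

- **Cassettes:** only two were on the shelf. I put one in socket a and the other in socket c. Each stopped at the height of a fully seated cassette. I left the black and green look-alikes alone.
- **Levers:** both levers over them are shut. Each press met its stop with the fingertip at 0.154 m, against 0.155 m expected. Lever b, over the empty middle socket, was left up.
- **Catch box:** it is home in the bay with its pull to the front. A second push did not move it, and its corners match the predicted home position in the picture.
- **Start button:** pressed last and released. It went down about 6 mm, to 0.0997 m against 0.100 m for fully down. The force there rose past what the spring gives, so I take it to have reached its stop.

The final pictures show everything in place, with the bowl, whisk holder and jar unmoved and the robot clear. No check failed. The only hitch was one early guard stop when the box touched the shelf as I lowered it; I raised it 2 mm and carried on.

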